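# Clamp the lid of a specimen transport case with its draw latch

## Robot

A 7-joint arm with a two-finger parallel gripper is mounted at the origin on a cart in front of the work surface, level with it; the furniture and walls round the work are solid. World frame = base frame: x ahead of the robot, y to its left, z up, the work surface at z = 0. Lengths are in m, angles in rad, forces in N, time in s.
With the tool pointing down it reaches from about 0.4 to 0.85 m from the base axis. Payload 10.4 kg.
Tool frame: the origin (TCP) lies on the front face of the gripper's body, between the roots of the fingers; the fingertips stand 70 mm ahead of it and the grasp point (between the pads) lies 51 mm ahead of it; y points along the fingers, z is the direction in which the jaws open and shut, and the axes are right-handed (so a half turn about y gives the same grasp; the last joint's range is limited). The gripper opens to 87 mm and grips with 3 to 60 N. Pads are 19 mm wide; open, the fingers measure 117 mm over their backs; the gripper's body (75 mm by 190 mm) begins 51 mm behind the grasp point.
Start: joints at [-1.206, 0.332, -0.065, 1.46, 0.022, 1.35, -0.088], TCP at [0.236, 0.579, 0.292] pointing down, gripper open.
Joint ranges: [-2.6, 2.6], [-0.5, 2.12], [-1.47, 1.34], [0.16, 2.42], [-1.27, 4.41], [0.06, 2.06], [-2.6, 2.6]. Speed limits (rad/s): [2.22, 2.22, 2.79, 2.79, 3.14, 3.14, 3.14].

## Interface

Orientations are given as a unit quaternion [x, y, z, w].
In Python, from bench import * gives the robot as it stands. The module is installed in compiled form; this text tells all that it offers.
- The arm moves only by the shell command python3 -m pendant 'ROWS' [FORCE]. ROWS is JSON, a list of rows, each an object with "dp": the shift along the world's x, y, z in mm, a list of three; "angular": the turn, a rotation vector about the world's x, y, z in degrees, a list of three; "jaw": the closure in counts, from 0 (fully open) to 255 (shut). A call has 1 to 12 rows; each row shifts and turns the commanded pose from where the row before left it; what a row does not reach is not made up. A row lasts 1/10 s, in which the tool goes at most 50 mm and 8.59 degrees, less where a joint would pass 70% of its speed; a pose out of reach is approached as far as the arm can. A call is refused whole if a number of a shift passes 50 or a number of a turn 8.59, either way. A call with a gripper value outside its range is refused whole. The fingers move at their own pace and stop on an object; FORCE is the grip in N (left out, the last holds). Time passes only in rows, so rows that do not move let the fingers close. It gives the time, the measured TCP pose, the force and the opening at its end, in the units of the state.
- read_state(): the state, without advancing time (a new reading comes with each control period).
- camera(name): name is "side" or "top"; returns (picture, depth): 420x560x3 uint8, red, green, blue; 420x560 float32, m along the optical axis (not along the pixel's ray), 0 where there is no reading.
- get_calibration(name): a dict with "K" (3x3 intrinsics, pixels), "dist" ([k1, k2, p1, p2, k3] as OpenCV has them; the pictures are not rectified), "extrinsics" (4x4, takes a point from world to camera coordinates). Camera axes: x right, y up, looking along -z (the intrinsics and any distortion apply to the point x, -y, -z); pixel columns grow to the right and rows downward; lengths in m; the calibration is good to about 2 mm. A picture is of the moment at which its call begins. get_calibration takes no time and is no camera call.
- close_job(): hands the job in, once; it reports no verdict.
The state is a dict: "time": time; "joint_positions": joint angles; "joint_vel": joint speeds; "joint_torque": joint torques, N m; "ee_pos": TCP position; "eef_rot": TCP orientation; "ft_force": force on the tool from outside, world axes, zero at the start; "torque": the same for the moment, N m; "width": finger opening in m.
Only numpy, scipy, OpenCV 4.12 (cv2) and the standard library are available. Lean on these libraries where they do the work, as an engineer would, in place of code of your own. Each camera call takes 0.05 s, during which the arm holds its last target.

## Task

Two small specimen transport cases lie on their backs on the bench, latch side up. On one of them the lid still stands off on its sprung seal: swing that case's wire bail over onto the keeper hook of its lid, then throw the latch lever back over centre until it snaps down flat and holds the lid clamped. Leave the case that is already fastened alone.

Things in the scene. Friction and masses are not known exactly. Their poses are not given: they have to be found in the camera images.
- open_case: The unfastened case, fixed to the bench: grey plastic box 110 mm wide (y), 66 mm high, steel latch in the middle of its top. Origin on the bench, below the latch lever's pivot. Own x runs along the case from base to lid (roughly away from the robot), z up. Body from x = -80 to 33 mm, lid from 37 to 105 mm when clamped (handle to 126 mm); unclamped, the lid stands 6 mm further out.
- lever_pivot (a point): Axis of the open case's latch lever, along the case's y, 75 mm above the bench (9 mm above the case's top). The lever is a steel plate 30 mm wide (y), 57 mm long with a rolled tip; shut, it lies flat from the pivot towards the case's -x, its upper face 5 mm above the pivot axis. The bail is pinned to the lever 15 mm from this axis.
- lever_tip (a point): Middle of the rolled tip (8 mm thick) of the open case's lever, 53 mm from the pivot axis. At the start the lever stands up, leaning towards the lid, below the thrown-back bail.
- lever (a joint): Angle of the open case's lever, rad: 0 shut and flat (towards the case's -x), 1.57 upright, up to 2.4 open, leaning towards the lid. Friction (about 1 N at the tip) keeps it where it is left. With the bail hooked it takes about 3 to 5 N near its tip from 1.3 rad down, passes dead centre at 0.26 and is then pulled shut. Starts at 1.95 to 2.3.
- bail_bar (a point): Middle of the crossbar of the open case's wire bail, a loop of 6 mm steel wire 58 mm wide outside (along y; 46 mm inside), legs 83 mm long from their pin on the lever. It swings freely: at the start it leans back on a stop, away from the lid; pushed past upright towards the lid it falls over and, with the lever still open, lands 7 to 15 mm beyond the keeper point.
- keeper (a point): On the open case's lid: where the middle of the crossbar lies when hooked and taut, 75 mm above the bench, in the case's x 68 mm from the lever pivot when clamped, 74 mm before. Next to it, on the latch's side, stands the keeper hook, 24 mm wide, open towards the lid's far end, its top 8 mm above this point. Axes as the case's.
- lid (a joint): How far the open case's lid stands off its clamped position, m: 0.006 at the start (pushed out by the sprung seal), 0 fully clamped. Without the latch it springs out again.
- shut_case: The other case, same shape and size but already fastened: lid home, bail on its keeper, lever flat. Fixed to the bench. Origin and axes as for the open case. Nothing on it rises above 84 mm.

How it is judged:
By the outcome, as a careful person would: the job done as asked, in the order asked, and still so for the second after the job is handed in, with the robot touching nothing.
It also fails if it takes over 38 s, if anything falls off the work surface, if the arm or the gripper's body presses on something with over 40 N, if the wrist force passes 120 N, or if a joint passes its speed limit or range.

## Working session

There is one attempt and no reset: what is moved stays moved. The work goes in short steps, Python scripts to look and compute and a shell command to move; the robot and the scene stay as the last step left them, time stands still between calls to the robot, and variables do not carry over. Pictures are saved under pics/ and viewed, and the job is handed in when it is done.

```bash
mkdir -p pics
cat > h.py <<'E'
from bench import *
import numpy as np, cv2
def snap(n,tag):
    im,d=camera(n); cv2.imwrite(f'pics/{tag}.png',cv2.cvtColor(im,cv2.COLOR_RGB2BGR)); np.save(f'pics/{tag}_d.npy',d); return im,d
def ray(n,u,v):
    c=get_calibration(n);K=np.array(c['K'],float);D=np.array(c['dist'],float);E=np.array(c['extrinsics'],float)
    p=cv2.undistortPoints(np.array([[[u,v]]],float),K,D)[0,0]
    dc=np.array([p[0],-p[1],-1.0]); R=E[:3,:3];t=E[:3,3]
    return -R.T@t, R.T@dc
def onz(n,u,v,z):
    o,d=ray(n,u,v); return o+d*(z-o[2])/d[2]
def dep(n,u,v,D):
    o,d=ray(n,u,v); return o+d*D[int(round(v)),int(round(u))]
def proj(n,P):
    c=get_calibration(n);K=np.array(c['K'],float);D=np.array(c['dist'],float);E=np.array(c['extrinsics'],float)
    P=np.atleast_2d(P); q=(E[:3,:3]@P.T).T+E[:3,3]; q=q*[1,-1,-1]
    return cv2.projectPoints(q,np.zeros(3),np.zeros(3),K,D)[0][:,0]
def cloud(n,D):
    c=get_calibration(n);K=np.array(c['K'],float);dd=np.array(c['dist'],float);E=np.array(c['extrinsics'],float)
    h,w=D.shape; u,v=np.meshgrid(np.arange(w),np.arange(h))
    p=cv2.undistortPoints(np.stack([u,v],-1).reshape(-1,1,2).astype(float),K,dd)[:,0]
    q=np.c_[p[:,0],-p[:,1],-np.ones(len(p))]*D.reshape(-1,1)
    return ((q-E[:3,3])@E[:3,:3]).reshape(h,w,3)
E
python3 - <<'E'
from h import *
s=read_state(); print({k:np.round(v,3) for k,v in s.items()})
for n in('side','top'):
    snap(n,n+'0'); c=get_calibration(n); print(n,np.round(c['K'],1).tolist(),c['dist'],np.round(c['extrinsics'],3).tolist())
    o,_=ray(n,280,210); print(o)
E
```

```text
{'time': np.float64(0.0), 'joint_positions': array([-1.206,  0.333, -0.065,  1.461,  0.022,  1.35 , -0.088]), 'joint_vel': array([-0.002, -0.002, -0.001, -0.001, -0.   , -0.   ,  0.001]), 'joint_torque': array([-0.0000e+00, -6.2324e+01,  2.5000e-02, -3.8992e+01, -6.1000e-02,
        3.9000e-02,  0.0000e+00]), 'ee_pos': array([0.236, 0.578, 0.291]), 'eef_rot': array([ 0.694, -0.136,  0.136, -0.693]), 'ft_force': array([-1.012, -0.501, -0.969]), 'torque': array([ 0.024, -0.   , -0.054]), 'width': np.float64(0.087)}
side [[470.9, 0.0, 282.4], [0.0, 470.9, 209.7], [0.0, 0.0, 1.0]] [-0.11087529  0.          0.          0.          0.        ] [[-0.994, -0.111, 0.019, 0.54], [0.081, -0.586, 0.806, -0.098], [-0.079, 0.802, 0.592, -0.861], [0.0, 0.0, 0.0, 1.0]]
[0.47664709 0.69376792 0.57817083]
top [[431.1, 0.0, 269.0], [0.0, 431.1, 211.6], [0.0, 0.0, 1.0]] [-0.08875232  0.          0.          0.          0.        ] [[-0.028, -1.0, -0.008, 0.002], [0.98, -0.029, 0.195, -0.561], [-0.195, -0.002, 0.981, -0.859], [0.0, 0.0, 0.0, 1.0]]
[ 0.38291363 -0.01569997  0.95201836]
```

View pics/side0.png

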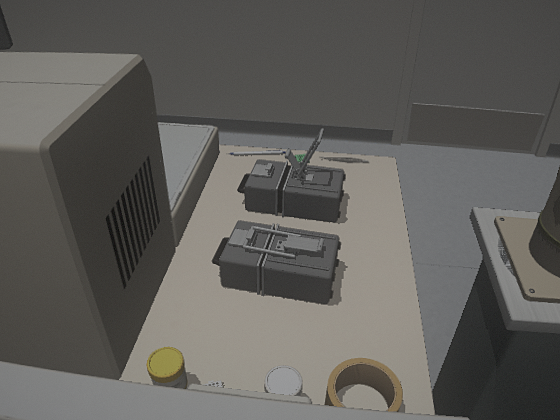

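View pics/top0.png

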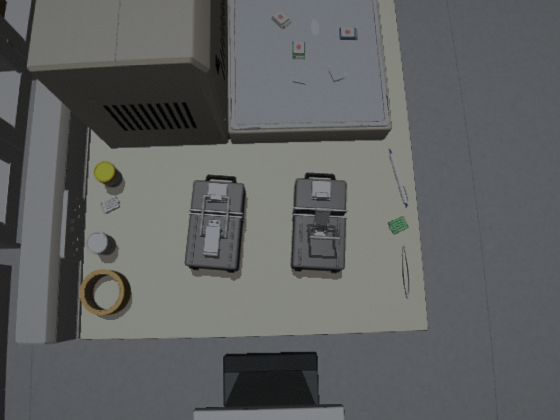

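Run:
```python
import cv2,numpy as np
a=cv2.imread('pics/side0.png')[110:230,210:370]; b=cv2.imread('pics/top0.png')[160:285,180:370]
a=cv2.convertScaleAbs(cv2.resize(a,None,fx=5,fy=5,interpolation=cv2.INTER_CUBIC),alpha=1.6,beta=10)
b=cv2.convertScaleAbs(cv2.resize(b,None,fx=4.2,fy=4.2,interpolation=cv2.INTER_CUBIC),alpha=1.6,beta=10)
cv2.imwrite('pics/s0z.png',a);cv2.imwrite('pics/t0z.png',b)
```

```text
(no output)
```

View pics/s0z.png

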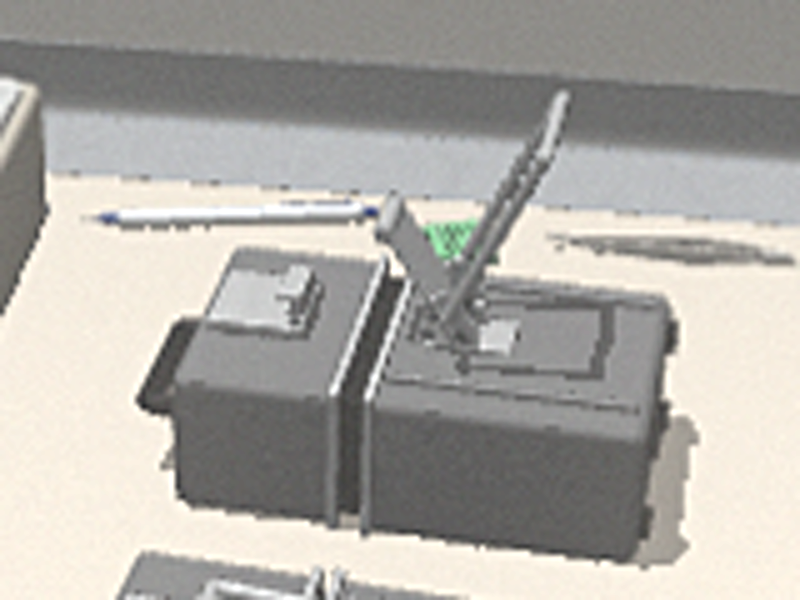

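View pics/t0z.png

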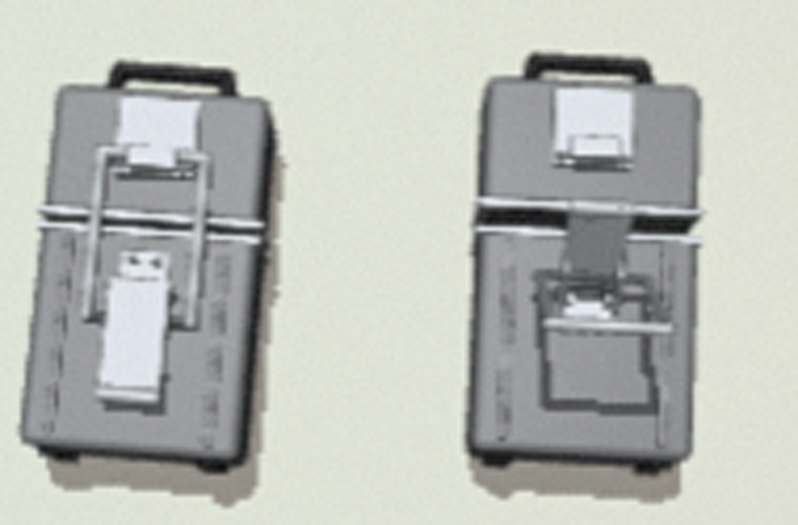

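Run:
```python
from h import *
for n in('top','side'):
    D=np.load(f'pics/{n}0_d.npy'); C=cloud(n,D)
    x,y,z=C[...,0],C[...,1],C[...,2]
    base=(D>0)&(x>0.35)&(x<0.8)&(y<0.3)&(y>-0.35)
    m=base&(z>0.055)&(z<0.20)
    nl,lab,st,ce=cv2.connectedComponentsWithStats(m.astype(np.uint8))
    for i in range(1,nl):
        if st[i,4]<200: continue
        k=(lab==i); P=C[k]
        f=k&(abs(z-np.median(P[:,2]))<0.006); 
        r=cv2.minAreaRect((C[f][:,:2]*1000).astype(np.float32))
        print(n,i,st[i],'medz',np.median(P[:,2]).round(4),'rect',np.round(r[0],1),np.round(r[1],1),round(r[2],2), 'max z',P[:,2].max().round(3))
        b=cv2.boxPoints(r); print(np.round(b,1).tolist())
    t=(D>0)&(z<0.02)&(z>-0.02)&(x>0.4)&(x<0.65); print('bench z',np.median(z[t]))
    # high points (lever, bail)
    hp=base&(z>0.09)&(y<0)&(z<0.25)&(x<0.66)
    print(n,'high',hp.sum()); 
    vs,us=np.nonzero(hp)
    o=np.argsort(-z[hp])
    for j in o[::max(1,len(o)//40)]: print(us[j],vs[j],np.round(C[vs[j],us[j]]*1000,1))
```

```text
top 2 [ 102   80  290   62 9012] medz 0.0874 rect [764.3   7.3] [ 72.  582.2] 0.26 max z 0.2
[[727.0, 298.29998779296875], [729.5999755859375, -284.0], [801.5999755859375, -283.6000061035156], [799.0, 298.6000061035156]]
top 3 [ 291  178   56   94 4703] medz 0.0656 rect [ 531.5 -117.4] [111.4 194.8] 85.37 max z 0.17
[[429.8999938964844, -165.10000610351562], [624.0999755859375, -180.8000030517578], [633.0999755859375, -69.69999694824219], [438.8999938964844, -54.0]]
top 4 [ 185  180   60   92 4555] medz 0.066 rect [536.2 100.8] [113.3 189. ] 85.15 max z 0.086
[[437.29998779296875, 52.29999923706055], [625.5999755859375, 36.29999923706055], [635.2000122070312, 149.3000030517578], [446.8999938964844, 165.1999969482422]]
bench z -0.0005779860433415192
top high 428
338 238 [ 485.2 -138.7  170.3]
339 237 [ 487.3 -141.   167.8]
327 238 [ 486.2 -118.9  167.3]
324 238 [ 486.4 -113.5  166.8]
310 235 [492.8 -88.  166.1]
311 237 [489.1 -89.7 165.9]
328 237 [ 488.2 -121.1  165.5]
336 237 [ 487.8 -135.9  165.3]
311 235 [492.9 -90.  164.9]
339 239 [ 484.  -141.3  164.4]
310 238 [487.7 -88.1 162.7]
[... 2335 characters left out ...]
6 [ 550.5 -107.8  118.1]
286 157 [ 550.3 -105.9  117. ]
308 150 [ 509.5 -142.9  115.5]
289 158 [ 544.4 -107.   114.6]
291 154 [ 542.3 -126.1  113. ]
303 164 [515.7 -93.2 111.5]
292 156 [ 540.  -124.4  109.6]
291 159 [ 541.  -114.2  108.5]
292 158 [ 539.5 -120.   107.5]
291 162 [ 540.2 -106.6  106.1]
305 154 [ 515.3 -145.5  104.3]
293 162 [ 536.8 -113.4  102.4]
295 159 [ 534.  -127.6  101.4]
300 170 [520.7 -89.  100. ]
306 157 [ 512.9 -144.4   98.2]
306 158 [ 512.7 -142.7   96.8]
296 162 [ 531.6 -125.7   95.7]
297 163 [ 529.4 -124.1   94.5]
297 164 [ 529.2 -121.9   93.4]
296 168 [ 529.9 -107.2   92.8]
299 169 [ 523.8 -105.9   91.8]
301 162 [ 522.1 -135.3   90.9]
299 163 [ 525.8 -131.8   90.3]
```

Run:
```python
from h import *
P=[]
for n in('top','side'):
    D=np.load(f'pics/{n}0_d.npy'); C=cloud(n,D); P.append(C[D>0])
P=np.vstack(P)
xs=np.arange(-0.1,1.0,0.05); ys=np.arange(0.7,-0.5,-0.05)
print('max z mm; rows y, cols x from',xs[0])
print('      '+' '.join(f'{int(round(x*1000)):4d}' for x in xs))
for y in ys:
    r=[]
    for x in xs:
        m=(P[:,0]>=x)&(P[:,0]<x+.05)&(P[:,1]<=y)&(P[:,1]>y-.05)
        r.append(f'{int(np.percentile(P[m,2],98)*1000):4d}' if m.sum()>2 else '   .')
    print(f'{int(round(y*1000)):5d} '+' '.join(r))
s=read_state()
from scipy.spatial.transform import Rotation as R
print(R.from_quat(s['eef_rot']).as_matrix().round(3))
print(proj('top',[[0,0,0],[0.236,0.579,0.292]]),proj('side',[[0,0,0],[0.236,0.579,0.292]]))
```

```text
max z mm; rows y, cols x from -0.1
      -100  -50    0   50  100  150  200  250  300  350  400  450  500  550  600  650  700  750  800  850  900  950
  700 -830 -831 -830 -831 -830 -831 -830    .    .    .    .    .    .    .    .    .    .    .    .    .    .    .
  650 -831 -832 -832 -831 -829 -831 -831    .    .    .    .    .    .    .    .    .    .    .    .    .    .    .
  600 -830 -831 -831 -831 -832 -831 -835    .    .    .    .    .    .    .    .    .    .    .    .    .    .    .
  550 -832 -832 -831 -830 -830 -831 -833    .    .    .    .    .    .    .    .    .    .    .    .    .    .    .
  500 -832 -832 -832 -830 -830 -832 -834    .  130  130  130  130  130  130  130  130  130  130  129  127    .    .
  450 -832 -831 -832 -831 -831 -831 -832    0  129  130  130  130  130  130  130  130  130  130  130    .    .    .
  400 -832 -831 -833 -832 -830 -832 -832   -1    2   49   49   84   99  101   62   63  372  372  284  159   44    .
  350 -831 -831 -832 -831 -832 -830 -831    0    2   48   49   62   63    7   62   63  378  379  379  378    .    .
  300    . -832 -832 
[... 1325 characters left out ...]
    2    2    6   88   90   90   90   90   89
 -300 -831 -832 -832 -832 -833 -832 -833   -1    2    8    9    6    8    8   10    9    3    2    2    2    2    2
 -350 -832 -831 -833 -831 -832 -831 -831    .    0    1    0    0    0    0    0    0    0    0    .    .   -2   -1
 -400 -830 -831 -832 -833 -833 -831 -833    .    .    .    .    .    .    .    .    .    .    .    .    .    .    .
 -450 -831 -831 -831 -834 -831 -832 -831    .    .    .    .    .    .    .    .    .    .    .    .    .    .    .
[[ 0.926 -0.     0.378]
 [-0.378 -0.001  0.926]
 [ 0.    -1.    -0.001]]
[[270.15353211 482.44179872]
 [-97.79305207 393.07484024]] [[564.29272197 260.64812425]
 [676.13752841 501.54101073]]
```

```bash
python3 -m pendant '[{"dp":[24,-36,0],"angular":[0,0,2],"jaw":255},{"dp":[24,-36,0],"angular":[0,0,2],"jaw":255},{"dp":[24,-36,0],"angular":[0,0,2],"jaw":255},{"dp":[24,-36,0],"angular":[0,0,2],"jaw":255},{"dp":[24,-36,0],"angular":[0,0,2],"jaw":255},{"dp":[24,-36,0],"angular":[0,0,2],"jaw":255},{"dp":[24,-36,0],"angular":[0,0,2],"jaw":255},{"dp":[24,-36,0],"angular":[0,0,2],"jaw":255},{"dp":[24,-36,0],"angular":[0,0,2],"jaw":255},{"dp":[0,-40,0],"angular":[0,0,0],"jaw":255},{"dp":[0,-40,0],"angular":[0,0,0],"jaw":255},{"dp":[0,-40,0],"angular":[0,0,0],"jaw":255}]' 20
python3 - <<'E'
from h import *
s=read_state(); print({k:np.round(v,3).tolist() for k,v in s.items()})
E
```

```text
time: 1.3
ee_pos: [0.4521, 0.1328, 0.2919]
eef_rot: [0.707, -0.026, 0.026, -0.707]
ft_force: [0.7, 0.0, -0.2]
width: 0.0026
{'time': 1.3, 'joint_positions': [-0.637, -0.019, 0.253, 1.863, 0.005, 1.298, 1.111], 'joint_vel': [0.38, -0.32, 0.345, 0.301, 0.081, 0.001, 0.7], 'joint_torque': [-3.655, -32.845, -2.314, -38.778, -0.293, 0.24, -1.532], 'ee_pos': [0.452, 0.133, 0.292], 'eef_rot': [0.707, -0.026, 0.026, -0.707], 'ft_force': [0.729, 0.017, -0.189], 'torque': [0.044, 0.034, 0.006], 'width': 0.003}
```

```bash
python3 -m pendant '[{"dp":[0,-35,0],"angular":[0,0,0],"jaw":255},{"dp":[0,-35,0],"angular":[0,0,0],"jaw":255},{"dp":[0,-35,-10],"angular":[0,0,0],"jaw":255},{"dp":[0,-35,-15],"angular":[0,0,0],"jaw":255},{"dp":[0,-35,-15],"angular":[0,0,0],"jaw":255},{"dp":[0,-35,-15],"angular":[0,0,0],"jaw":255},{"dp":[0,-25,-10],"angular":[0,0,0],"jaw":255},{"dp":[0,-10,-5],"angular":[0,0,0],"jaw":255},{"dp":[0,0,0],"angular":[0,0,0],"jaw":255}]'
python3 - <<'E'
from h import *
im,d=snap('side','s1')
a=cv2.cvtColor(im,cv2.COLOR_RGB2BGR)[30:230,210:450]
cv2.imwrite('pics/s1z.png',cv2.convertScaleAbs(cv2.resize(a,None,fx=3,fy=3,interpolation=cv2.INTER_CUBIC),alpha=1.6,beta=10))
E
```

```text
time: 2.2
ee_pos: [0.4519, -0.1111, 0.2217]
eef_rot: [0.707, -0.027, 0.026, -0.707]
ft_force: [0.7, 0.4, 0.3]
width: 0.0006
```

View pics/s1z.png

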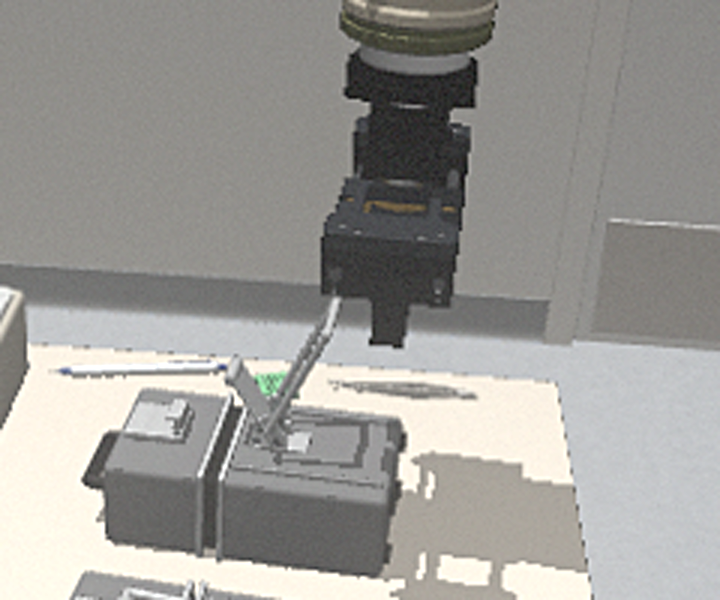

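```bash
python3 -m pendant '[{"dp":[8,-1,0],"angular":[0,0,0],"jaw":255},{"dp":[8,-1,0],"angular":[0,0,0],"jaw":255},{"dp":[6,0,0],"angular":[0,0,0],"jaw":255},{"dp":[6,-1,0],"angular":[0,0,0],"jaw":255},{"dp":[6,0,0],"angular":[0,0,0],"jaw":255},{"dp":[6,-1,0],"angular":[0,0,0],"jaw":255},{"dp":[6,0,0],"angular":[0,0,0],"jaw":255},{"dp":[6,-1,0],"angular":[0,0,0],"jaw":255}]'
python3 - <<'E'
from h import *
im,d=snap('side','s2')
a=cv2.cvtColor(im,cv2.COLOR_RGB2BGR)[80:230,210:410]
cv2.imwrite('pics/s2z.png',cv2.convertScaleAbs(cv2.resize(a,None,fx=4,fy=4,interpolation=cv2.INTER_CUBIC),alpha=1.6,beta=10))
print(read_state()['ft_force'])
E
```

```text
time: 3.05
ee_pos: [0.5048, -0.1153, 0.2223]
eef_rot: [-0.707, 0.026, -0.026, 0.707]
ft_force: [0.9, 0.2, 0.6]
width: 0.0005
[0.07001661 0.50206022 0.63125169]
```

View pics/s2z.png

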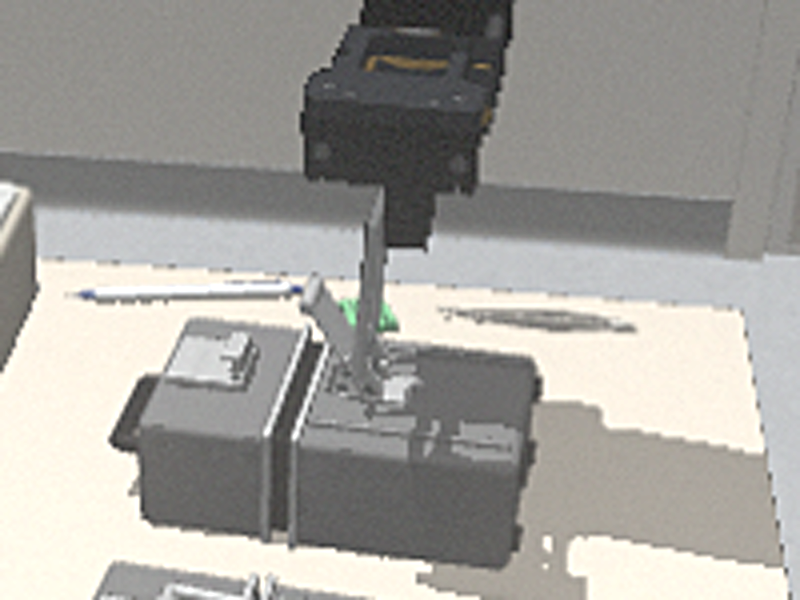

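```bash
python3 -m pendant '[{"dp":[5,0,0],"angular":[0,0,0],"jaw":255},{"dp":[5,-1,0],"angular":[0,0,0],"jaw":255},{"dp":[5,0,0],"angular":[0,0,0],"jaw":255},{"dp":[5,-1,0],"angular":[0,0,0],"jaw":255},{"dp":[5,0,0],"angular":[0,0,0],"jaw":255},{"dp":[0,0,0],"angular":[0,0,0],"jaw":255},{"dp":[0,0,0],"angular":[0,0,0],"jaw":255},{"dp":[0,0,0],"angular":[0,0,0],"jaw":255}]'
python3 - <<'E'
from h import *
im,d=snap('side','s3')
a=cv2.cvtColor(im,cv2.COLOR_RGB2BGR)[80:230,210:410]
cv2.imwrite('pics/s3z.png',cv2.convertScaleAbs(cv2.resize(a,None,fx=4,fy=4,interpolation=cv2.INTER_CUBIC),alpha=1.6,beta=10))
print(read_state()['ft_force'])
E
```

```text
time: 3.9
ee_pos: [0.5291, -0.1174, 0.2222]
eef_rot: [-0.707, 0.026, -0.026, 0.707]
ft_force: [0.0, 1.2, 0.1]
width: 0.0001
[-0.18624265  0.19663509 -0.10901437]
```

View pics/s3z.png

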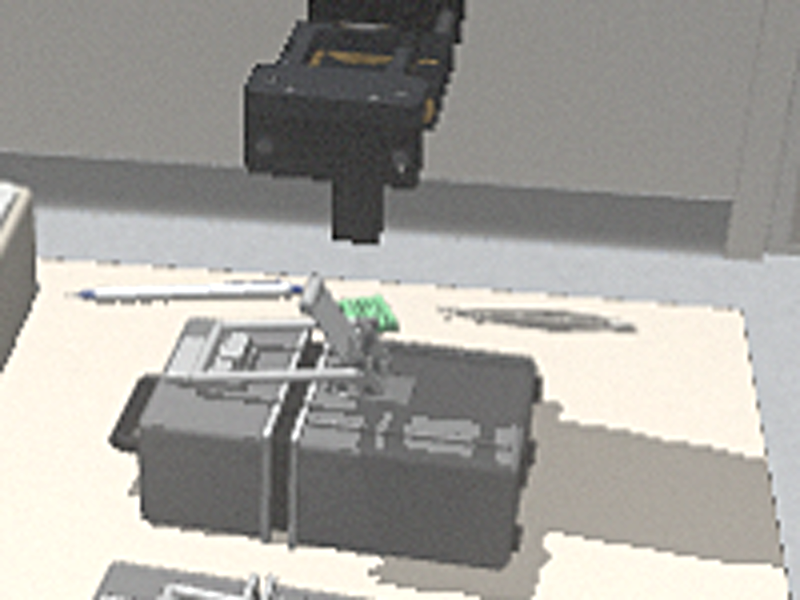

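Run:
```python
from h import *
D=np.load('pics/s3_d.npy'); C=cloud('side',D); x,y,z=C[...,0],C[...,1],C[...,2]
m=(D>0)&(z>0.14)&(z<0.215)&(x>0.45)&(x<0.65)&(y>-0.2)&(y<0)
for a in np.arange(0.145,0.215,0.01):
    k=m&(z>=a)&(z<a+.01); print(round(a,3),k.sum(),np.percentile(x[k],[2,98]).round(4) if k.sum() else '',np.percentile(y[k],[2,98]).round(4) if k.sum() else '')
print('zmin',z[m].min())
# lever tip & bail
k=(D>0)&(z>0.085)&(z<0.135)&(x>0.48)&(x<0.68)&(y>-0.165)&(y<-0.07)
P=C[k]; ex=np.array([0.9968,-0.0806]); ey=np.array([.0806,.9968])
L=(P[:,:2]-[0.5154,-0.117])@np.c_[ex,ey]
for a in np.arange(0.085,0.130,0.005):
    q=(P[:,2]>=a)&(P[:,2]<a+.005)
    if q.sum(): print(round(a,3),q.sum(),'lx',np.percentile(L[q,0],[5,50,95]).round(4),'ly',np.percentile(L[q,1],[5,50,95]).round(4))
k=(D>0)&(z>0.066)&(z<0.1)&(x>0.54)&(x<0.66)&(y>-0.175)&(y<-0.07)
P=C[k]; L=(P[:,:2]-[0.5154,-0.117])@np.c_[ex,ey]
for a in np.arange(0.03,0.115,0.005):
    q=(L[:,0]>=a)&(L[:,0]<a+.005)&(abs(L[:,1])<0.034)
    print('lx',round(a,3),q.sum(),'z',np.percentile(P[q,2],[50,90,98]).round(4),'ly',np.percentile(L[q,1],[2,98]).round(4)) if q.sum() else 0
```

```text
0.145 5 [0.5161 0.5282] [-0.1237 -0.109 ]
0.155 64 [0.5161 0.5384] [-0.1218 -0.1075]
0.165 61 [0.5165 0.5387] [-0.1233 -0.1074]
0.175 46 [0.5176 0.5387] [-0.1117 -0.1047]
0.185 3 [0.5312 0.5366] [-0.1061 -0.105 ]
0.195 0  
0.205 0  
0.215 0  
zmin 0.15370670555942031
0.085 78 lx [0.0013 0.0179 0.0454] ly [-0.0276  0.0126  0.0275]
0.09 87 lx [0.0036 0.0095 0.0177] ly [-0.0273  0.0067  0.0264]
0.095 20 lx [0.0077 0.0177 0.0195] ly [-0.0147 -0.0008  0.0127]
0.1 23 lx [0.0196 0.0216 0.0238] ly [-0.0148  0.0013  0.013 ]
0.105 17 lx [0.0229 0.0247 0.026 ] ly [-0.0129 -0.0007  0.0125]
0.11 23 lx [0.0259 0.0282 0.032 ] ly [-0.0136  0.0059  0.013 ]
0.115 22 lx [0.0292 0.0308 0.0371] ly [-0.0106  0.0046  0.0132]
0.12 23 lx [0.0311 0.0337 0.0363] ly [-0.0139 -0.0014  0.0123]
lx 0.03 30 z [0.0683 0.0869 0.0874] ly [-0.0288  0.0299]
lx 0.035 14 z [0.085  0.0865 0.0866] ly [-0.028   0.0263]
lx 0.04 37 z [0.0691 0.0856 0.0862] ly [-0.0304  0.0297]
lx 0.045 36 z [0.068  0.0838 0.085 ] ly [-0.0313  0.0314]
lx 0.05 38 z [0.0676 0.0844 0.0847] ly [-0.0317  0.0321]
lx 0.055 43 z [0.0678 0.0831 0.0845] ly [-0.0293  0.0284]
lx 0.06 41 z [0.0676 0.0813 0.0838] ly [-0.0316  0.0272]
lx 0.065 67 z [0.0776 0.0839 0.0845] ly [-0.0298  0.0288]
lx 0.07 50 z [0.0803 0.084  0.0846] ly [-0.0273  0.0293]
lx 0.075 40 z [0.0733 0.0824 0.0838] ly [-0.0293  0.0302]
lx 0.08 56 z [0.0732 0.0784 0.0796] ly [-0.0323  0.0323]
lx 0.085 43 z [0.0778 0.0793 0.0801] ly [-0.0235  0.0301]
lx 0.09 33 z [0.0713 0.0735 0.0742] ly [-0.0247  0.0324]
lx 0.095 40 z [0.0721 0.0739 0.0743] ly [-0.0254  0.032 ]
lx 0.1 34 z [0.0723 0.0735 0.0739] ly [-0.0322  0.0256]
lx 0.105 12 z [0.067  0.0683 0.0687] ly [-0.0278  0.0322]
```

```bash
python3 -m pendant '[{"dp":[12,-1,0],"angular":[0,0,0],"jaw":255},{"dp":[12,-1,0],"angular":[0,0,0],"jaw":255},{"dp":[12,-1,0],"angular":[0,0,0],"jaw":255},{"dp":[10,-1,0],"angular":[0,0,0],"jaw":255},{"dp":[0,0,-10],"angular":[0,0,0],"jaw":255},{"dp":[0,0,-12],"angular":[0,0,0],"jaw":255},{"dp":[0,0,-12],"angular":[0,0,0],"jaw":255},{"dp":[0,0,-10],"angular":[0,0,0],"jaw":255},{"dp":[0,0,0],"angular":[0,0,0],"jaw":255}]'
python3 - <<'E'
from h import *
im,d=snap('side','s4')
a=cv2.cvtColor(im,cv2.COLOR_RGB2BGR)[80:230,210:410]
cv2.imwrite('pics/s4z.png',cv2.convertScaleAbs(cv2.resize(a,None,fx=4,fy=4,interpolation=cv2.INTER_CUBIC),alpha=1.6,beta=10))
E
```

```text
time: 4.85
ee_pos: [0.5742, -0.1212, 0.1763]
eef_rot: [-0.707, 0.027, -0.025, 0.707]
ft_force: [0.1, 0.6, 0.5]
width: 0.0004
```

View pics/s4z.png

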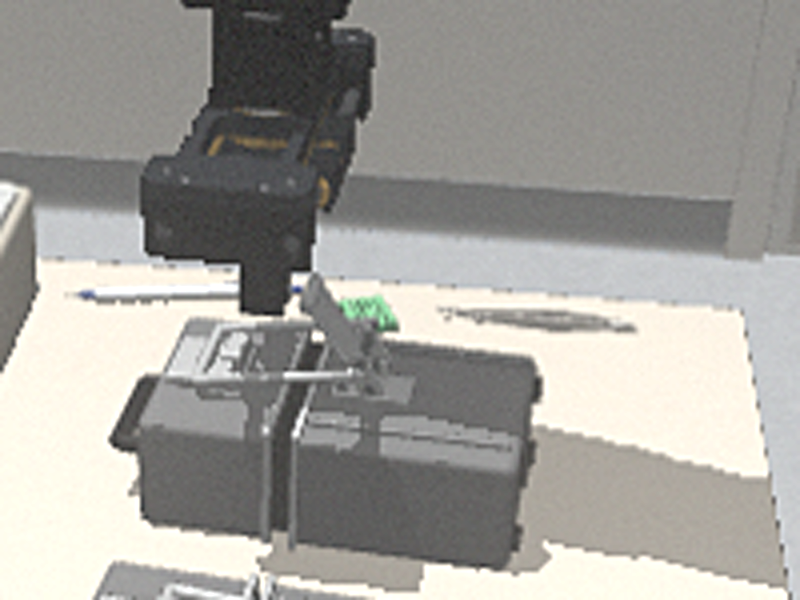

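```bash
python3 -m pendant '[{"dp":[-6,0.5,0],"angular":[0,0,0],"jaw":255},{"dp":[-6,0.5,0],"angular":[0,0,0],"jaw":255},{"dp":[-6,0.5,0],"angular":[0,0,0],"jaw":255},{"dp":[-6,0.5,0],"angular":[0,0,0],"jaw":255},{"dp":[-6,0.5,1],"angular":[0,0,0],"jaw":255},{"dp":[-6,0.5,1],"angular":[0,0,0],"jaw":255},{"dp":[-4,0,1],"angular":[0,0,0],"jaw":255}]'
python3 - <<'E'
from h import *
im,d=snap('side','s5')
a=cv2.cvtColor(im,cv2.COLOR_RGB2BGR)[80:230,210:410]
cv2.imwrite('pics/s5z.png',cv2.convertScaleAbs(cv2.resize(a,None,fx=4,fy=4,interpolation=cv2.INTER_CUBIC),alpha=1.6,beta=10))
print(read_state()['ft_force'])
E
```

```text
time: 5.6
ee_pos: [0.5344, -0.1182, 0.1811]
eef_rot: [-0.706, 0.026, -0.026, 0.707]
ft_force: [0.8, -0.0, -1.1]
width: 0.0005
[ 0.30631712 -0.20442857  0.10316401]
```

View pics/s5z.png

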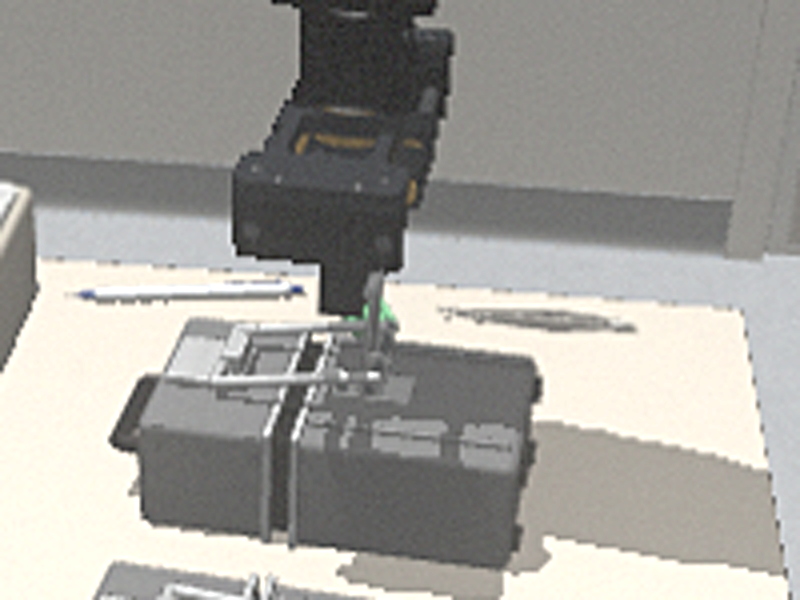

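Run:
```python
from h import *
D=np.load('pics/s5_d.npy'); C=cloud('side',D); x,y,z=C[...,0],C[...,1],C[...,2]
ex=np.array([0.9968,-0.0806]); ey=np.array([.0806,.9968])
k=(D>0)&(z>0.066)&(z<0.1)&(x>0.54)&(x<0.66)&(y>-0.175)&(y<-0.07)
P=C[k]; L=(P[:,:2]-[0.5154,-0.117])@np.c_[ex,ey]
for a in np.arange(0.06,0.115,0.0025):
    for lo,hi,t in((-.011,.011,'mid'),(.013,.03,'leg')):
        q=(L[:,0]>=a)&(L[:,0]<a+.0025)&(L[:,1]>lo)&(L[:,1]<hi)
        if q.sum(): print(t,'lx',round(a,4),q.sum(),'z',np.percentile(P[q,2],[10,50,95]).round(4))
im=cv2.imread('pics/s5.png')[150:190,245:310]
cv2.imwrite('pics/s5y.png',cv2.convertScaleAbs(cv2.resize(im,None,fx=12,fy=12,interpolation=cv2.INTER_CUBIC),alpha=1.6,beta=10))
```

```text
mid lx 0.06 3 z [0.0668 0.0669 0.0675]
leg lx 0.06 8 z [0.0664 0.0668 0.0811]
mid lx 0.0625 4 z [0.0663 0.0682 0.072 ]
leg lx 0.0625 8 z [0.0668 0.078  0.0815]
mid lx 0.065 19 z [0.0724 0.0745 0.0835]
leg lx 0.065 8 z [0.0668 0.068  0.079 ]
mid lx 0.0675 11 z [0.0749 0.0823 0.0847]
leg lx 0.0675 6 z [0.0676 0.077  0.0794]
mid lx 0.07 10 z [0.0762 0.083  0.085 ]
leg lx 0.07 6 z [0.0668 0.0715 0.0791]
mid lx 0.0725 14 z [0.0728 0.0833 0.0844]
leg lx 0.0725 7 z [0.0664 0.067  0.0792]
mid lx 0.075 6 z [0.0776 0.0836 0.085 ]
leg lx 0.075 13 z [0.0669 0.077  0.08  ]
mid lx 0.0775 4 z [0.0776 0.0785 0.0797]
leg lx 0.0775 8 z [0.0664 0.0718 0.078 ]
mid lx 0.08 1 z [0.0733 0.0733 0.0733]
leg lx 0.08 5 z [0.0664 0.0668 0.0744]
mid lx 0.0825 7 z [0.0715 0.072  0.0731]
leg lx 0.0825 6 z [0.0666 0.068  0.0722]
mid lx 0.085 8 z [0.0724 0.0731 0.074 ]
leg lx 0.085 5 z [0.0667 0.0671 0.0719]
mid lx 0.0875 6 z [0.0722 0.0732 0.0737]
leg lx 0.0875 10 z [0.0674 0.069  0.0727]
mid lx 0.09 6 z [0.0716 0.0725 0.073 ]
leg lx 0.09 7 z [0.0667 0.0699 0.0732]
mid lx 0.0925 7 z [0.0719 0.0725 0.0735]
leg lx 0.0925 5 z [0.067  0.0697 0.0735]
mid lx 0.095 8 z [0.0721 0.0733 0.0741]
leg lx 0.095 8 z [0.0666 0.0688 0.0732]
mid lx 0.0975 5 z [0.0728 0.073  0.0736]
leg lx 0.0975 6 z [0.0668 0.0687 0.073 ]
mid lx 0.1 9 z [0.0715 0.0723 0.0738]
leg lx 0.1 10 z [0.0664 0.0695 0.0738]
mid lx 0.1025 5 z [0.0719 0.0724 0.073 ]
leg lx 0.1025 5 z [0.0669 0.0672 0.0686]
leg lx 0.105 5 z [0.0665 0.0682 0.0702]
mid lx 0.1075 2 z [0.0662 0.0666 0.0669]
leg lx 0.1075 2 z [0.0663 0.067  0.0678]
```

View pics/s5y.png

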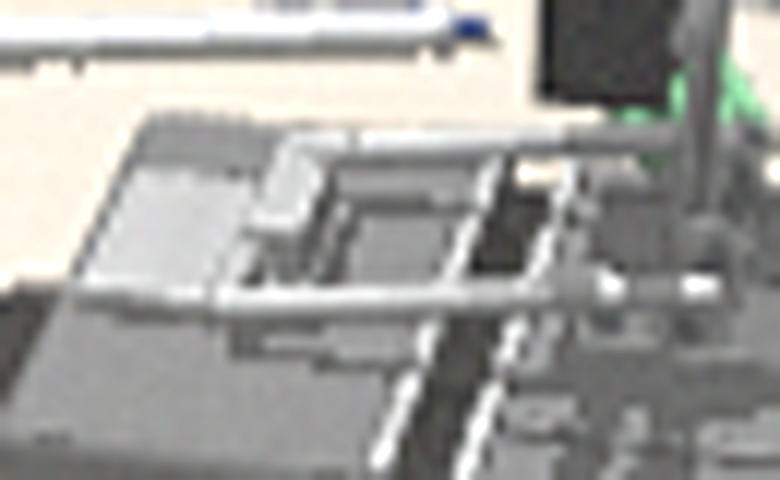

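```bash
python3 -m pendant '[{"dp":[-4,0.3,0.6],"angular":[0,0,0],"jaw":255},{"dp":[-4,0.3,0.6],"angular":[0,0,0],"jaw":255},{"dp":[-4,0.3,0.6],"angular":[0,0,0],"jaw":255},{"dp":[-4,0.3,0],"angular":[0,0,0],"jaw":255},{"dp":[-4,0.3,-0.3],"angular":[0,0,0],"jaw":255},{"dp":[-4,0.3,-0.5],"angular":[0,0,0],"jaw":255}]'
python3 - <<'E'
from h import *
im,d=snap('side','s6')
a=cv2.cvtColor(im,cv2.COLOR_RGB2BGR)[100:220,230:390]
cv2.imwrite('pics/s6z.png',cv2.convertScaleAbs(cv2.resize(a,None,fx=5,fy=5,interpolation=cv2.INTER_CUBIC),alpha=1.6,beta=10))
print(read_state()['ft_force'],read_state()['ee_pos'])
E
```

```text
time: 6.25
ee_pos: [0.5115, -0.1166, 0.1825]
eef_rot: [0.707, -0.026, 0.026, -0.707]
ft_force: [4.4, 0.3, -1.6]
width: 0.0003
[ 3.94029101 -0.32563556 -0.31812375] [ 0.51085288 -0.11663036  0.18236199]
```

View pics/s6z.png

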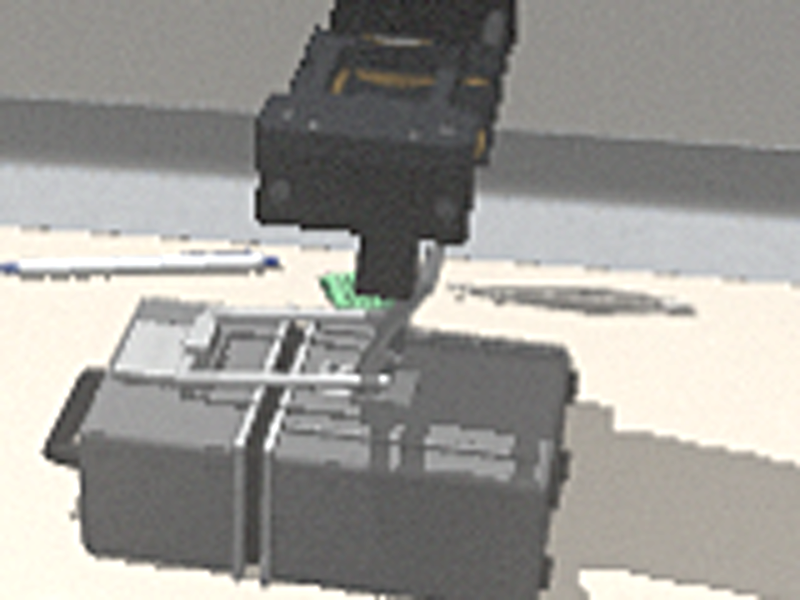

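```bash
python3 -m pendant '[{"dp":[-3.5,0.3,-0.8],"angular":[0,0,0],"jaw":255},{"dp":[-3.3,0.3,-1.2],"angular":[0,0,0],"jaw":255},{"dp":[-3.2,0.3,-1.5],"angular":[0,0,0],"jaw":255},{"dp":[-3,0.2,-1.8],"angular":[0,0,0],"jaw":255},{"dp":[-2.8,0.2,-2.1],"angular":[0,0,0],"jaw":255},{"dp":[-2.6,0.2,-2.3],"angular":[0,0,0],"jaw":255},{"dp":[-2.4,0.2,-2.5],"angular":[0,0,0],"jaw":255}]'
python3 - <<'E'
from h import *
im,d=snap('side','s7')
a=cv2.cvtColor(im,cv2.COLOR_RGB2BGR)[100:220,230:390]
cv2.imwrite('pics/s7z.png',cv2.convertScaleAbs(cv2.resize(a,None,fx=5,fy=5,interpolation=cv2.INTER_CUBIC),alpha=1.6,beta=10))
print(read_state()['ft_force'],read_state()['ee_pos'])
E
```

```text
time: 7.0
ee_pos: [0.4901, -0.1149, 0.1698]
eef_rot: [-0.707, 0.026, -0.026, 0.707]
ft_force: [3.1, -0.5, 0.4]
width: 0.0002
[2.13234513 0.19585054 1.50828566] [ 0.48958051 -0.11485871  0.16932152]
```

View pics/s7z.png

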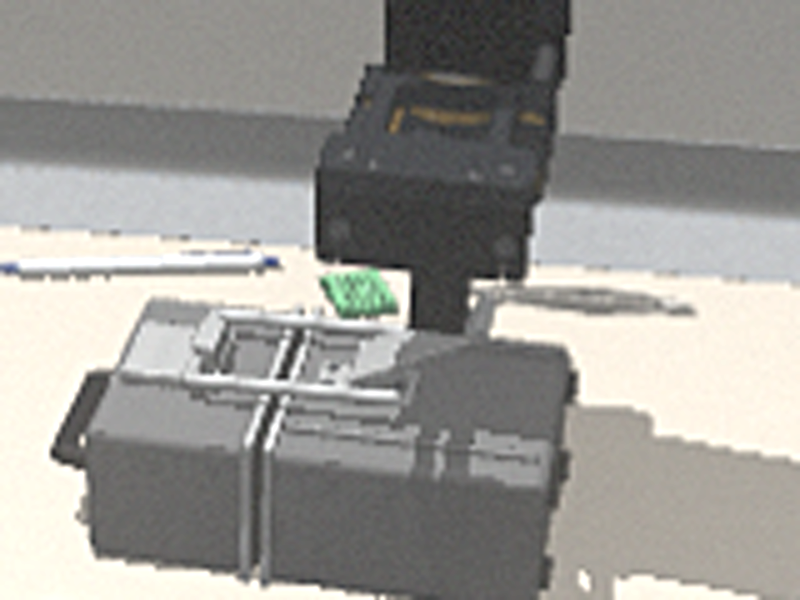

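```bash
python3 -m pendant '[{"dp":[-2,0.2,-3],"angular":[0,0,0],"jaw":255},{"dp":[-1.8,0.1,-3],"angular":[0,0,0],"jaw":255},{"dp":[-1.5,0.1,-3],"angular":[0,0,0],"jaw":255},{"dp":[-1,0.1,-3],"angular":[0,0,0],"jaw":255},{"dp":[-0.5,0,-3],"angular":[0,0,0],"jaw":255},{"dp":[0,0,-2],"angular":[0,0,0],"jaw":255},{"dp":[0,0,-1],"angular":[0,0,0],"jaw":255},{"dp":[0,0,0],"angular":[0,0,0],"jaw":255}]'
python3 - <<'E'
from h import *
im,d=snap('side','s8')
a=cv2.cvtColor(im,cv2.COLOR_RGB2BGR)[100:220,230:390]
cv2.imwrite('pics/s8z.png',cv2.convertScaleAbs(cv2.resize(a,None,fx=5,fy=5,interpolation=cv2.INTER_CUBIC),alpha=1.6,beta=10))
print(read_state()['ft_force'],read_state()['ee_pos'])
E
```

```text
time: 7.85
ee_pos: [0.4836, -0.1144, 0.1519]
eef_rot: [-0.707, 0.026, -0.026, 0.707]
ft_force: [-0.1, -0.2, 0.9]
width: 0.0004
[ 0.27001193 -0.6075673  -0.11120274] [ 0.48371572 -0.11437653  0.15200922]
```

View pics/s8z.png

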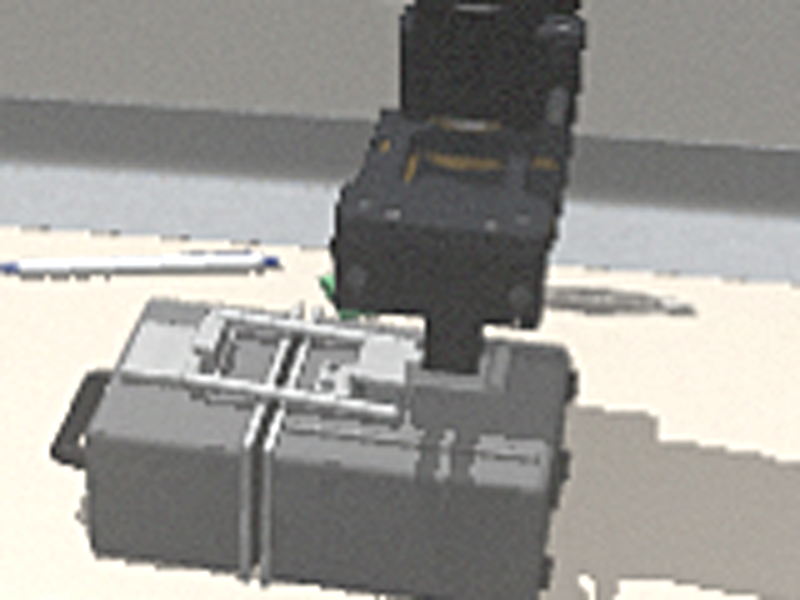

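```bash
python3 -m pendant '[{"dp":[0,0,-1],"angular":[0,0,0],"jaw":255},{"dp":[0,0,-1],"angular":[0,0,0],"jaw":255},{"dp":[0,0,-0.5],"angular":[0,0,0],"jaw":255},{"dp":[0,0,0],"angular":[0,0,0],"jaw":255}]'
```

```text
time: 8.3
ee_pos: [0.4838, -0.1144, 0.15]
eef_rot: [-0.706, 0.026, -0.026, 0.707]
ft_force: [-2.1, 0.5, 6.4]
width: 0.0004
```

```bash
python3 -m pendant '[{"dp":[0,0,5],"angular":[0,0,0],"jaw":255},{"dp":[0,0,15],"angular":[0,0,0],"jaw":255},{"dp":[0,0,30],"angular":[0,0,0],"jaw":255},{"dp":[0,10,30],"angular":[0,0,0],"jaw":255},{"dp":[-10,30,30],"angular":[0,0,0],"jaw":255},{"dp":[-10,35,20],"angular":[0,0,0],"jaw":255},{"dp":[-10,35,10],"angular":[0,0,0],"jaw":255},{"dp":[-5,35,0],"angular":[0,0,0],"jaw":255},{"dp":[0,35,0],"angular":[0,0,0],"jaw":255},{"dp":[0,20,0],"angular":[0,0,0],"jaw":255},{"dp":[0,0,0],"angular":[0,0,0],"jaw":255}]'
python3 - <<'E'
from h import *
im,d=snap('side','s9')
a=cv2.cvtColor(im,cv2.COLOR_RGB2BGR)[130:250,230:390]
cv2.imwrite('pics/s9z.png',cv2.convertScaleAbs(cv2.resize(a,None,fx=5,fy=5,interpolation=cv2.INTER_CUBIC),alpha=1.6,beta=10))
im,d=snap('top','t9')
a=cv2.cvtColor(im,cv2.COLOR_RGB2BGR)[160:285,180:370]
cv2.imwrite('pics/t9z.png',cv2.convertScaleAbs(cv2.resize(a,None,fx=4.2,fy=4.2,interpolation=cv2.INTER_CUBIC),alpha=1.6,beta=10))
ex=np.array([0.9968,-0.0806]); ey=np.array([.0806,.9968])
for n,t in(('side','s9'),('top','t9')):
    D=np.load(f'pics/{t}_d.npy'); C=cloud(n,D)
    k=(D>0)&(C[...,0]>.4)&(C[...,0]<.66)&(C[...,1]>-.19)&(C[...,1]<-.05)&(C[...,2]>.055)&(C[...,2]<.2)
    P=C[k]; L=(P[:,:2]-[0.5154,-0.117])@np.c_[ex,ey]
    print(n,'max z',np.percentile(P[:,2],[99,100]).round(4))
    q=(abs(L[:,1])<.012)&(L[:,0]>-.055)&(L[:,0]<0.11)
    for a in np.arange(-.06,.11,.005):
        w=q&(L[:,0]>=a)&(L[:,0]<a+.005)
        if w.sum(): print(round(a,3),np.percentile(P[w,2],[50,95]).round(4),end='; ')
    print()
E
```

```text
time: 9.4
ee_pos: [0.4484, 0.0885, 0.2897]
eef_rot: [-0.707, 0.024, -0.024, 0.707]
ft_force: [-0.5, -0.8, -0.3]
width: 0.001
side max z [0.0837 0.0867]
-0.055 [0.083  0.0857]; -0.05 [0.0792 0.0827]; -0.045 [0.0796 0.0812]; -0.04 [0.0795 0.0813]; -0.035 [0.0794 0.0814]; -0.03 [0.0792 0.0814]; -0.025 [0.0799 0.0819]; -0.02 [0.0797 0.0813]; -0.015 [0.0806 0.0816]; -0.01 [0.0797 0.0814]; -0.005 [0.0803 0.0825]; -0.0 [0.0802 0.0821]; 0.005 [0.0688 0.0754]; 0.01 [0.0684 0.0694]; 0.015 [0.0683 0.0697]; 0.02 [0.0665 0.0679]; 0.025 [0.0667 0.0679]; 0.03 [0.0675 0.0693]; 0.035 [0.0673 0.0693]; 0.04 [0.0674 0.0685]; 0.045 [0.067  0.0682]; 0.05 [0.067  0.0681]; 0.055 [0.0676 0.074 ]; 0.06 [0.081  0.0852]; 0.065 [0.0828 0.0846]; 0.07 [0.0822 0.0843]; 0.075 [0.073  0.0739]; 0.08 [0.0726 0.0738]; 0.085 [0.0729 0.0745]; 0.09 [0.073  0.0734]; 0.095 [0.0728 0.0739]; 0.1 [0.0653 0.0663]; 
top max z [0.0829 0.086 ]
-0.055 [0.0816 0.0848]; -0.05 [0.081  0.0835]; -0.045 [0.0792 0.0819]; -0.04 [0.079  0.0817]; -0.035 [0.0785 0.0814]; -0.03 [0.079  0.0813]; -0.025 [0.0785 0.0819]; -0.02 [0.0789 0.0818]; -0.015 [0.0795 0.0808]; -0.01 [0.0793 0.0814]; -0.005 [0.0792 0.0811]; -0.0 [0.0796 0.0823]; 0.005 [0.0757 0.0806]; 0.01 [0.0674 0.0693]; 0.015 [0.0675 0.0694]; 0.02 [0.0658 0.0687]; 0.025 [0.0652 0.0684]; 0.03 [0.0667 0.0687]; 0.035 [0.0606 0.0662]; 0.04 [0.0654 0.0681]; 0.045 [0.0652 0.0668]; 0.05 [0.0655 0.0667]; 0.055 [0.0661 0.0682]; 0.06 [0.0724 0.0837]; 0.065 [0.0831 0.0845]; 0.07 [0.0816 0.0858]; 0.075 [0.071  0.0739]; 0.08 [0.0709 0.0739]; 0.085 [0.0716 0.0734]; 0.09 [0.0716 0.0742]; 0.095 [0.0708 0.0735]; 0.1 [0.0654 0.0709]; 0.105 [0.0631 0.0649];
```

View pics/s9z.png

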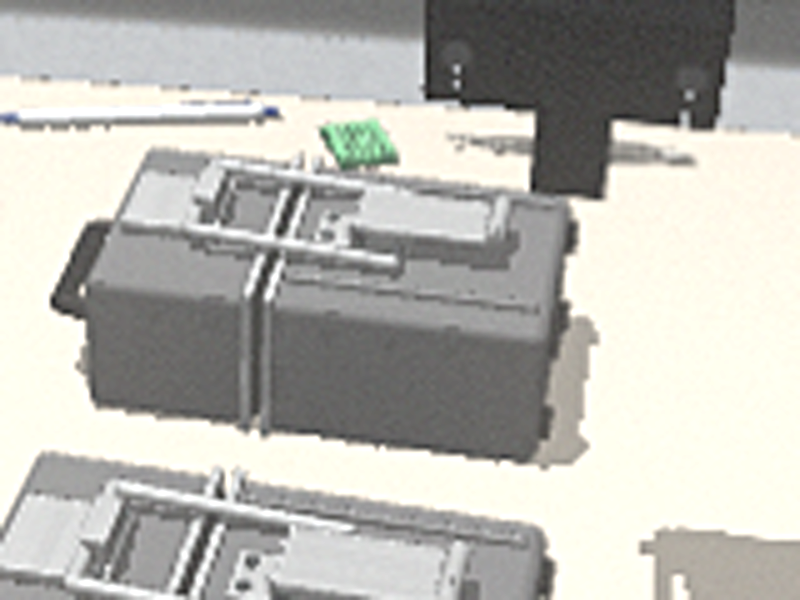

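View pics/t9z.png

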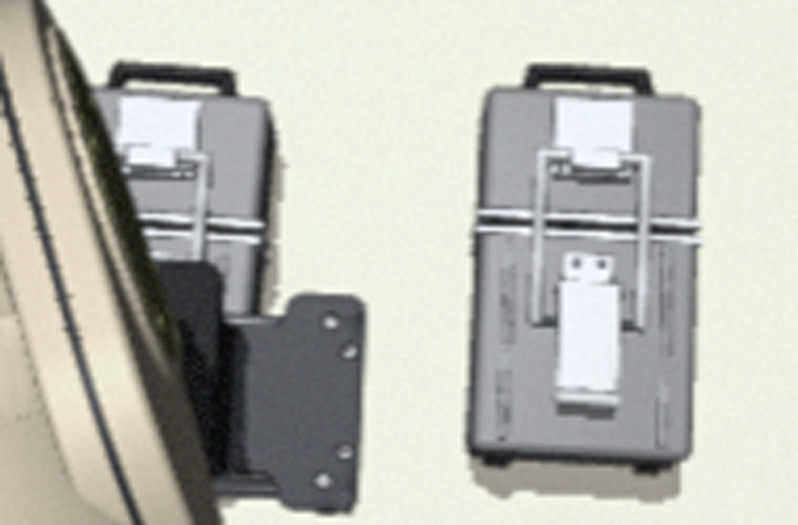

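Run:
```python
from h import *
for t in('top0','t9'):
    D=np.load(f'pics/{t}_d.npy'); C=cloud('top',D)
    k=(D>0)&(C[...,0]>.4)&(C[...,0]<.66)&(C[...,1]>-.19)&(C[...,1]<-.05)&(abs(C[...,2]-.066)<.006)
    r=cv2.minAreaRect((C[k][:,:2]*1000).astype(np.float32)); print(t,'case length mm',max(r[1]))
print(np.round(read_state()['ft_force'],1))
print(close_job())
```

```text
top0 case length mm 194.46646118164062
t9 case length mm 189.21458435058594
[-0.4 -0.2 -0.5]
the job is handed in; nothing more can be done
None
```

The open case is now fastened: I pushed the bail over onto the keeper hook, then threw the lever back over centre until it lay flat. I handed the job in at about 9.5 s of the 38 s allowed, and `close_job()` gives no verdict.

- **Lever:** it snapped down by itself past dead centre. A light press of about 6 N found it solid at 80 mm, the expected height of its upper face. After I backed the arm off, its upper face still measured 79–80 mm in both camera views.
- **Bail:** in both views the crossbar sits behind the hook, looking the same as on the case that was already shut.
- **Lid:** the case's measured length dropped from 194.5 to 189.2 mm. That 5.3 mm is a little under the nominal 6 mm, within what I'd expect from the camera depth. The gap at the seal matches the shut case.
- **Other case and arm:** I did not touch the shut case. The gripper ended clear of everything, with wrist force readings under 1 N. The highest I saw during the job was 6.4 N at the final press.

None of the checks failed. The side camera read about 2 mm off in x against the robot's own position, and I corrected for that when pushing the lever.

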